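# Slide a gateway module home in the test dock and start the test

### The job

With your fingertips, push the dark-blue gateway module that waits on the grey test dock down the lane between the two aluminium guide rails until its nose is fully home and square against the black contact block, without the module or the fingers touching either rail and without lifting or tipping it. Then press the green start button right down and let it come back up. Leave the red emergency stop and everything else on the bench alone.

Things in the scene. Friction and masses are not known exactly. Their poses are not given: they have to be found in the camera images.
- module: Dark-blue box to be pushed, 110 mm long (x), 92 wide (y), 62 high, 0.3 to 0.55 kg, flat faces. Origin: centre of its underside; x points to its nose, z up. On top a green terminal strip near the tail and a black antenna stub (10 mm thick, 28 high) at x +38, y +25 mm. It starts on the plate outside the lane's open end, up to 20 mm off the centre line and turned up to 0.2 rad.
- nose (a point): Centre of the module's nose face, 55 mm ahead of its origin and 31 mm above its underside.
- tail (a point): Centre of the module's flat tail face (the one to push on), 55 mm behind its origin and 31 mm above its underside.
- dock: Fixed grey plate, 420 mm long (x -250 to +170), 150 wide, 10 thick; the module slides on its top. Origin: on the bench under the lane's centre line; x is the push direction. The rails run from x -50 to +130 mm with 112 mm clear between them (10 mm to spare each side of the module); before them both sides are open. A black contact block 45 mm high, 112 wide closes the lane at x +130.
- lane_end (a point): Point on the plate's top at the foot of the contact block's face, on the lane's centre line (130 mm along the dock's x from its origin); axes as the dock's. The module is home when its nose face is here.
- rail_left: Left aluminium guide rail with a yellow top line, fixed to the dock: 180 mm long, 8 mm wide, 16 mm high above the plate, so that fingers can pass above it. Origin: centre of its underside, at dock x +40, y +60 mm. Must not be touched by anything.
- rail_right: Right guide rail, the same, at dock x +40, y -60 mm. Must not be touched by anything.
- start (a joint): Green push button: 0 up, 0.006 m fully down; a spring returns it and about 5 N holds it fully down.
- start_top (a point): Centre of the top of the green start button (a disc 34 mm across), which stands on a grey station 80 x 80 x 40 mm; it is pressed straight down.
- estop (a joint): Red emergency stop button: 0 up, 0.006 m down. Must not be pressed.
- estop_top (a point): Centre of the top of the red emergency stop, the same size as the start button, on a yellow station 80 x 80 x 40 mm. The two stations may change places.
- spool: Solder spool with orange flanges, 44 mm across, 32 mm high, on the bench beside the dock; bystander. Origin: underside.
- plug: Green terminal plug, 50 x 18 x 16 mm, on the bench beside the dock; bystander. Origin: underside.
- screwdriver: Screwdriver lying on the bench beside the dock; bystander.
- connector: Beige serial connector, 40 x 32 x 15 mm, on the bench beside the dock near the contact block; bystander. Origin: underside.
- spare: A second gateway module just like the first, standing on the bench itself, well away from the dock; bystander, not to be moved.
Mind the look-alikes: they are no part of the job. Of the things that look like the part that bears start, the larger one is meant.

How it is judged (in metres and radians):
On the way, in this order (a step that is already met when the one before it is completed fails the run):
1. the module is fully home and square against the contact block (x of nose in the frame of lane_end between -0.004 and 0.004 m and angle between the x axis of module and the x axis of dock, either way round below 0.06 rad and height (world z) of module below 0.014 m and angle between module's own z axis and vertical below 0.05 rad and linear speed of module below 0.01 m/s), for 0.2 s.
2. the green start button is pressed right down (value of joint start above 0.0045 m), for 0.05 s.
At the end, for the whole second after the job is handed in: The module stands flat on the dock at rest, its nose face within 4 mm of the contact block and square to the lane within 0.06 rad; the green start button has been pressed after that and is up again; the emergency stop is up (all of step 1 and value of joint each of start, estop below 0.0015 m); the robot touches nothing.
It fails at once if something touches a guide rail (contact force between any of rail_left, rail_right and anything else above 0.3 N).
It fails at once if the module is lifted, tipped or falls off the plate (height (world z) of module above 0.018 m or height (world z) of module below 0.004 m or angle between module's own z axis and vertical above 0.15 rad).
It fails at once if start is pressed before the module is home (value of joint start above 0.003 m and x of nose in the frame of lane_end below -0.006 m).
It fails at once if the emergency stop is pressed (value of joint estop above 0.002 m).
It fails at once if a bystander is moved (distance of any of spool, plug, screwdriver, connector, spare from where it was at the start of the episode above 0.015 m).
It also fails if it takes over 72 s, if anything falls off the work surface, if the arm or the gripper's body presses on something with over 40 N, if the wrist force passes 120 N, or if a joint passes its speed limit or range.

### The arm

A 6-joint arm with a two-finger parallel gripper is mounted at the origin on the work surface. World frame = base frame: x ahead of the robot, y to its left, z up, the work surface at z = 0. Lengths are in m, angles in degrees, forces in N, time in s.
With the tool pointing down it reaches from about 0.25 to 0.725 m from the base axis. Payload 9.7 kg.
Tool frame: the origin (TCP) lies at the very end of the fingers, on their centre line; the grasp point (between the pads) lies tcp_to_grasp behind it (tcp_to_grasp is the distance from the TCP to the grasp point, in m); z points along the fingers, y is the direction in which the jaws open and shut (so a half turn about z gives the same grasp; the last joint's range is limited). The gripper opens to 85 mm and grips with 20 to 120 N. Pads are 22 mm wide; open, the fingers measure 114 mm over their backs; the gripper's body (76 mm by 85 mm) begins 54 mm behind the grasp point. The pads swing forward as they close: fully open they stand 13 mm farther back than shut.
Start: joints at [76.031, 4.979, 10.078, 95.1, 0, 90], TCP at [0.133, 0.534, 0.231] pointing down, gripper open.
Joint ranges: [-179.16, 179.16], [-48.56, 103.87], [-65.8, 70.77], [-126.05, 130.52], [-82.76, 87.17], [-180, 180]. Speed limits (degrees/s): [127.2, 127.2, 147.25, 180, 180, 180].

### API

Orientations are given as [roll, pitch, yaw] about the fixed x, y, z axes, in that order (R = Rz(yaw) Ry(pitch) Rx(roll)).
In Python, from workcell import * gives the robot as it stands. The module is installed in compiled form; this text tells all that it offers.
- The arm moves only by the shell command python3 -m pendant 'ROWS' [FORCE]. ROWS is JSON, a list of rows, each a list of 3 entries, a list of its own where there are three numbers: the opening in per cent of the stroke, from 0 (shut) to 100 (fully open), then the shift along the world's x, y, z in mm, then the turn, a rotation vector about the world's x, y, z in degrees. A call has 1 to 20 rows; each row is the pose to reach, as a shift and turn from the pose measured when the call began; what a row does not reach only later rows make up. A row lasts 1/8 s, in which the tool goes at most 62.5 mm and 10.7 degrees, less where a joint would pass 70% of its speed; a pose out of reach is approached as far as the arm can. A call with a gripper value outside its range is refused whole. The fingers move at their own pace and stop on an object; FORCE is the grip in N (left out, the last holds). Time passes only in rows, so rows that repeat a pose let the fingers close. It gives the time, the measured TCP pose, the force and the opening at its end, in the units of the state.
- get_obs(): the state, without advancing time (a new reading comes with each control period).
- camera(name): name is "scene" or "top" or "wrist"; returns a dict with "img" (420x560x3 uint8, red, green, blue), "fx", "fy", "cx", "cy" (pixels), "cam_to_world" (4x4, takes a point from camera to world coordinates); the wrist camera has in their place "T_tool_cam" (4x4, takes a point from camera to tool coordinates, whose origin is the TCP and whose axes are the flange's). Camera axes: x right, y down, z forward; pixel columns grow to the right and rows downward; lengths in m; the calibration is good to about 2 mm. A picture is of the moment at which its call begins: read the wrist's pose just before it. There is no depth.
- job_done(): hands the job in, once; it reports no verdict.
Trained networks look in a picture, given as the dict that the camera call returned (one of the last four; its "shot" number tells which), for a name from the list of things; names that differ only in an ending like _2 or _b are one class to them, and where a whole thing is asked for, a point or a joint stands for the part that bears it (a point fixed in the world has none). Each returns a list of dicts, best first, with "confidence" (0 to 1); they miss things now and then, are a little off and sometimes report something else, mostly with a low value. They report only what shows in the picture. A call takes as long as a camera call. They do not tell look-alikes from the thing itself.
- regions_of(picture, label): "region" (420x560 bool, what is visible of it).
- pinpoint(picture, label): "position" ([x, y, z] in m, in world coordinates, good to about 4 mm: a listed point, or the origin of a listed thing).
The state is a dict: "time": time; "q": joint angles; "qd": joint speeds; "joint_efforts": joint torques, N m; "ee_pos": TCP position; "tcp_rot": TCP orientation; "wrist_force": force on the tool from outside, world axes, zero at the start; "torque": the same for the moment, N m; "opening": finger opening in m.
Only numpy, scipy, OpenCV 4.12 (cv2) and the standard library are available. Lean on these libraries where they do the work, as an engineer would, in place of code of your own. Each camera call takes 0.05 s, during which the arm holds its last target. There are 200 camera calls.

## Working session

There is one attempt and no reset: what is moved stays moved. The work goes in short steps, Python scripts to look and compute and a shell command to move; the robot and the scene stay as the last step left them, time stands still between calls to the robot, and variables do not carry over. Pictures are saved under pics/ and viewed, about 8 in all and at most 12, crops included, and the job is handed in when it is done.

```bash
mkdir -p pics
cat > h.py <<'E'
from workcell import *
import numpy as np, cv2
def save(p,n): cv2.imwrite('pics/'+n+'.png',cv2.cvtColor(p['img'],cv2.COLOR_RGB2BGR))
def ray(p,u,v,z):
    T=np.array(p['cam_to_world']);d=T[:3,:3]@[(u-p['cx'])/p['fx'],(v-p['cy'])/p['fy'],1];o=T[:3,3]
    return o+d*(z-o[2])/d[2]
def proj(p,X):
    T=np.linalg.inv(np.array(p['cam_to_world']));c=T[:3,:3]@np.array(X)+T[:3,3]
    return p['fx']*c[0]/c[2]+p['cx'],p['fy']*c[1]/c[2]+p['cy']
E
python3 - <<'E'
from h import *
o=get_obs();print({k:np.round(o[k],3).tolist() for k in('time','ee_pos','tcp_rot','wrist_force','opening')})
try: print(tcp_to_grasp)
except Exception as e: print(e)
for c in('top','scene'):
    p=camera(c);save(p,c+'1');print(c,p['cam_to_world'])
    for l in('module','nose','tail','dock','lane_end','rail_left','rail_right','start_top','estop_top','spool','plug','screwdriver','connector','spare'):
        print(l,[(np.round(d['position'],3).tolist(),round(d['confidence'],2)) for d in pinpoint(p,l)])
im=np.hstack
E
```

```text
{'time': 0.0, 'ee_pos': [0.133, 0.534, 0.231], 'tcp_rot': [-179.924, -0.0, 166.029], 'wrist_force': [-0.269, 0.163, -0.721], 'opening': 0.086}
0.0187
top [[-1.25797735e-01 -9.71016785e-01  2.03227294e-01  3.31362037e-01]
 [-9.92050782e-01  1.23787924e-01 -2.26228961e-02 -6.40092515e-04]
 [-3.18987291e-03 -2.04457705e-01 -9.78870202e-01  1.07796055e+00]
 [ 0.00000000e+00  0.00000000e+00  0.00000000e+00  1.00000000e+00]]
module [([0.546, -0.147, 0.007], 0.89)]
nose [([0.546, -0.086, 0.037], 0.66)]
tail [([0.55, -0.2, 0.042], 0.73)]
dock [([0.538, 0.01, 0.001], 0.69)]
lane_end [([0.538, 0.137, 0.015], 0.94)]
rail_left [([0.475, 0.054, 0.011], 0.5)]
rail_right [([0.599, 0.047, 0.01], 0.84)]
start_top [([0.449, 0.295, 0.057], 0.69), ([0.631, 0.44, 0.046], 0.55), ([0.59, 0.316, 0.065], 0.44)]
estop_top [([0.451, 0.295, 0.058], 0.48)]
spool [([0.418, 0.007, -0.002], 0.53)]
plug [([0.417, -0.104, 0.005], 0.63)]
screwdriver [([0.672, 0.046, -0.004], 0.8)]
connector [([0.429, 0.112, 0.0], 0.61)]
spare [([0.48, -0.45, -0.002], 0.96)]
scene [[-0.50470673  0.60156282 -0.6191876   1.40800336]
 [ 0
[... 290 characters left out ...]
.588, 0.323, 0.065], 0.16)]
tail [([0.545, -0.198, 0.041], 0.71)]
dock [([0.535, 0.007, -0.004], 0.82)]
lane_end [([0.416, 0.001, -0.0], 0.59), ([0.535, 0.141, 0.008], 0.56)]
rail_left [([0.474, 0.047, 0.012], 0.68), ([0.537, 0.01, 0.0], 0.16)]
rail_right [([0.593, 0.048, 0.008], 0.74)]
start_top [([0.59, 0.326, 0.065], 0.64), ([0.627, 0.441, 0.046], 0.47), ([0.546, -0.202, 0.043], 0.31)]
estop_top [([0.448, 0.296, 0.058], 0.51)]
spool [([0.417, -0.001, -0.003], 0.46), ([0.541, -0.088, 0.042], 0.36)]
plug [([0.419, -0.101, 0.003], 0.45), ([0.477, -0.45, -0.001], 0.29)]
screwdriver [([0.669, 0.045, 0.006], 0.69)]
connector [([0.433, 0.113, 0.002], 0.43)]
spare [([0.476, -0.447, 0.002], 0.76)]
```

View pics/top1.png

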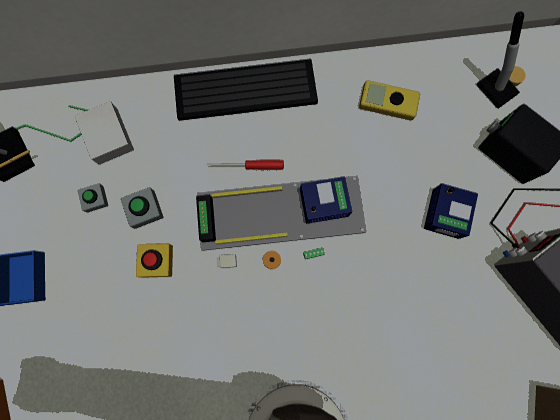

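View pics/scene1.png

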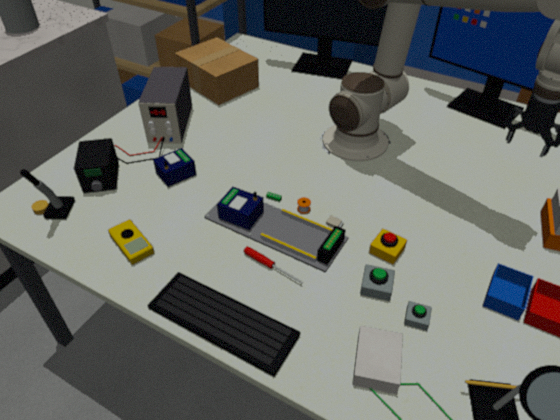

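The top view shows the module at about (327,200) near the open end of the dock. The red e-stop is at (152,260), the large green button at (140,207) and the small look-alike at (91,196). The scene camera agrees. I'll fly to the tail side and measure finely with the wrist camera.

```bash
python3 -m pendant '[[50,[20,-50,60],[0,0,-8]],[50,[412,-794,60],[0,0,-76]],[50,[412,-794,60],[0,0,-76]],[50,[412,-794,60],[0,0,-76]],[50,[412,-794,60],[0,0,-76]],[50,[412,-794,60],[0,0,-76]],[50,[412,-794,60],[0,0,-76]],[50,[412,-794,60],[0,0,-76]],[50,[412,-794,60],[0,0,-76]],[50,[412,-794,60],[0,0,-76]],[50,[412,-794,60],[0,0,-76]],[50,[412,-794,60],[0,0,-76]],[50,[412,-794,60],[0,0,-76]],[50,[412,-794,60],[0,0,-76]],[50,[412,-794,60],[0,0,-76]],[50,[412,-794,60],[0,0,-76]],[50,[412,-794,60],[0,0,-76]],[50,[412,-794,60],[0,0,-76]],[50,[412,-794,60],[0,0,-76]],[50,[412,-794,60],[0,0,-76]]]'
cat >> h.py <<'E'
from scipy.spatial.transform import Rotation as R
def wcam():
    o=get_obs();p=camera('wrist')
    T=np.eye(4);T[:3,:3]=R.from_euler('xyz',o['tcp_rot'],degrees=True).as_matrix();T[:3,3]=o['ee_pos']
    p['cam_to_world']=T@np.array(p['T_tool_cam']);return o,p
E
python3 - <<'E'
from h import *
o,p=wcam();print(o['time'],o['ee_pos'],o['tcp_rot'],o['opening'],p['fx']);print(np.round(p['T_tool_cam'],3));save(p,'w1')
for l in('module','nose','tail','dock','rail_left','rail_right','lane_end'):
    print(l,[(np.round(d['position'],3).tolist(),round(d['confidence'],2)) for d in pinpoint(p,l)])
E
```

```text
time: 4.0
ee_pos: [0.5447, -0.2597, 0.2918]
tcp_rot: [180.0, 0.0, 90.1]
wrist_force: [0.5, -0.4, 0.0]
opening: 0.0427
4.0 [ 0.54468298 -0.2597222   0.29179524] [1.79960672e+02 1.78964764e-02 9.00713614e+01] 0.042749904362806554 314.40329990937573
[[ 0.001 -0.955 -0.298  0.077]
 [ 1.     0.001 -0.     0.   ]
 [ 0.001 -0.298  0.955 -0.143]
 [ 0.     0.     0.     1.   ]]
module [([0.548, -0.145, 0.005], 0.81)]
nose [([0.542, -0.09, 0.044], 0.92)]
tail [([0.547, -0.2, 0.039], 0.68)]
dock []
rail_left []
rail_right []
lane_end []
```

View pics/w1.png

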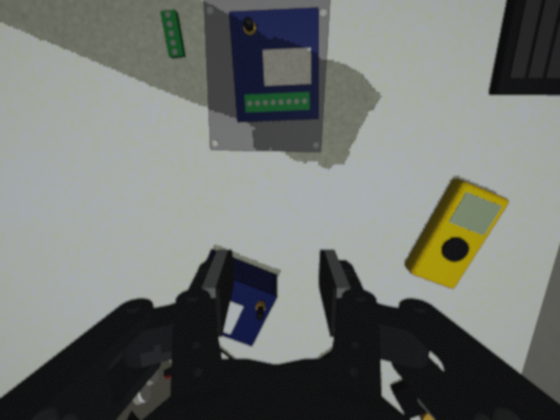

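The wrist view shows the module top at (275,65), slightly off-centre on the plate between (208,150) and (322,150). The rails are out of frame, so I'll move ahead 150 mm.

```bash
python3 -m pendant '[[50,[0,50,15],[0,0,0]],[50,[0,100,30],[0,0,0]],[50,[0,150,40],[0,0,0]],[50,[0,150,40],[0,0,0]],[50,[0,150,40],[0,0,0]]]'
python3 - <<'E'
from h import *
o,p=wcam();save(p,'w2');print(o['ee_pos'])
for l in('module','nose','tail','dock','rail_left','rail_right','lane_end'):
    print(l,[(np.round(d['position'],3).tolist(),round(d['confidence'],2)) for d in pinpoint(p,l)])
hsv=cv2.cvtColor(p['img'],cv2.COLOR_RGB2HSV)
y=((hsv[...,0]>20)&(hsv[...,0]<35)&(hsv[...,1]>130)&(hsv[...,2]>60)).astype(np.uint8)
n,lab,st,c=cv2.connectedComponentsWithStats(y)
for i in range(1,n):
    if st[i,4]>60:
        v,u=np.nonzero(lab==i);W=np.array([ray(p,a,b,0.026)[:2] for a,b in zip(u,v)])
        m=W.mean(0);d=np.linalg.svd(W-m,full_matrices=False)[2][0];d*=np.sign(d[1]);t=(W-m)@d
        print('yellow',st[i],m.round(4),np.degrees(np.arctan2(d[1],d[0])),(m+d*t.min()).round(4),(m+d*t.max()).round(4))
b=((hsv[...,0]>108)&(hsv[...,0]<130)&(hsv[...,1]>110)).astype(np.uint8)
n,lab,st,c=cv2.connectedComponentsWithStats(b)
for i in range(1,n):
    if st[i,4]>800:
        cnt=max(cv2.findContours((lab==i).astype(np.uint8),0,1)[0],key=cv2.contourArea)
        W=np.array([ray(p,*q[0],0.072)[:2] for q in cnt]).astype(np.float32)
        print('blue',st[i],cv2.minAreaRect(W))
E
```

```text
time: 5.03
ee_pos: [0.5449, -0.1104, 0.3311]
tcp_rot: [-180.0, 0.0, 90.1]
wrist_force: [-0.4, 0.9, -0.1]
opening: 0.0427
[ 0.54486429 -0.11037537  0.33109376]
module [([0.546, -0.149, 0.005], 0.64)]
nose [([0.542, -0.089, 0.043], 0.67)]
tail [([0.544, -0.202, 0.04], 0.85)]
dock [([0.535, 0.01, 0.005], 0.76)]
rail_left [([0.479, 0.049, 0.014], 0.6), ([0.547, -0.2, 0.04], 0.22)]
rail_right [([0.598, 0.047, 0.008], 0.58)]
lane_end [([0.476, 0.049, 0.015], 0.68), ([0.543, -0.199, 0.04], 0.33), ([0.546, -0.145, 0.005], 0.3)]
yellow [218   0  10 111 728] [0.4754 0.0301] 88.82537732145128 [ 0.474  -0.0392] [0.4767 0.0916]
yellow [309   0  12 113 723] [0.5952 0.028 ] 89.11681665356697 [ 0.5941 -0.0416] [0.5962 0.0918]
yellow [ 405  263   65   56 1124] [ 0.8052 -0.3095] 149.2793063686083 [ 0.8554 -0.3393] [ 0.7707 -0.2891]
blue [ 240  147   70   85 3315] ((0.5443888902664185, -0.13996700942516327), (0.08879081904888153, 0.11274682730436325), 2.479745626449585)
blue [ 219  320   56   45 1653] ((0.5026807188987732, -0.3840043246746063), (0.0723407194018364, 0.0909469872713089), 81.88658905029297)
```

View pics/w2.png

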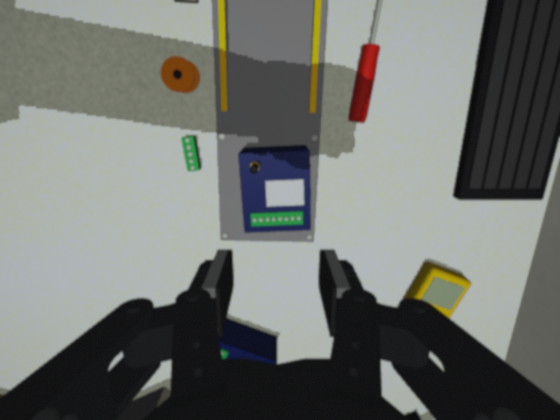

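The wrist view shows the yellow rail lines at columns 223 and 315 and the module at (277,190). From the fit, the dock heading is 89.0° with its centre line at x≈0.532 by the module. The module sits about 12 mm to the right and is turned about +3.5°. I'll square and centre it first by pushing its right side with both fingers, while it is still outside the rails.

```bash
python3 -m pendant '[[50,[45,-20,-60],[0,0,-10]],[50,[95,-36,-120],[0,0,-20]],[50,[95,-36,-150],[0,0,-30]],[50,[95,-36,-150],[0,0,-40]],[50,[95,-36,-150],[0,0,-50]],[50,[95,-36,-150],[0,0,-60]],[50,[95,-36,-150],[0,0,-70]],[50,[95,-36,-150],[0,0,-80]],[50,[95,-36,-150],[0,0,-91.1]],[50,[95,-36,-150],[0,0,-91.1]],[50,[95,-36,-190],[0,0,-91.1]],[50,[95,-36,-230],[0,0,-91.1]],[50,[95,-36,-260],[0,0,-91.1]],[50,[95,-36,-285],[0,0,-91.1]],[50,[95,-36,-295],[0,0,-91.1]],[50,[95,-36,-295],[0,0,-91.1]],[50,[95,-36,-295],[0,0,-91.1]]]'
python3 - <<'E'
from h import *
p=camera('top');print(get_obs()['q'])
save(p,'t2')
im=cv2.imread('pics/t2.png')[140:270,180:390];cv2.imwrite('pics/t2c.png',cv2.resize(im,None,fx=3.5,fy=3.5,interpolation=cv2.INTER_CUBIC))
E
```

```text
time: 7.55
ee_pos: [0.6404, -0.147, 0.0374]
tcp_rot: [-180.0, -0.1, -1.1]
wrist_force: [0.2, 0.4, -0.1]
opening: 0.0425
[-1.29377031e+01  1.99981946e+01  6.27669347e+00  7.61636688e+01
  2.52964639e-02  1.68141856e+02]
```

View pics/t2c.png

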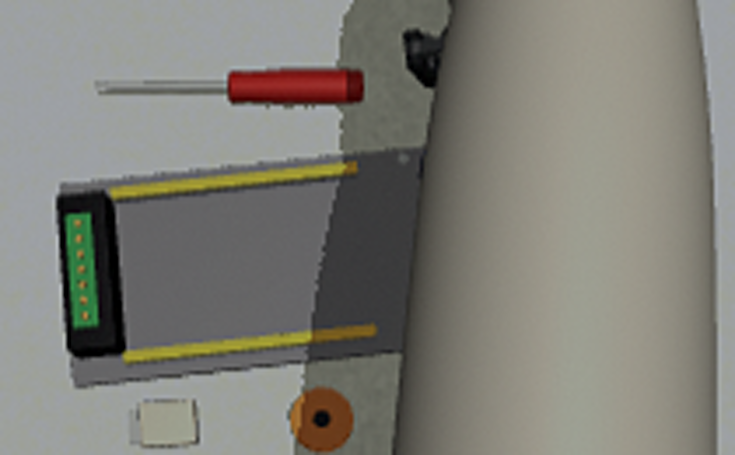

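The arm hides the module, and the fingers stand beside it at crop (425,55). I'll push in slowly and stop a little short.

```bash
python3 -m pendant '[[50,[-10,0,-1],[0,0,0]],[50,[-20,0,-1],[0,0,0]],[50,[-26,0,-1],[0,0,0]],[50,[-32,0,-1],[0,0,0]],[50,[-36,0,-1],[0,0,0]],[50,[-40,0,-1],[0,0,0]],[50,[-43,0,-1],[0,0,0]],[50,[-46,0,-1],[0,0,0]],[50,[-46,0,-1],[0,0,0]]]'
python3 - <<'E'
from h import *
p=camera('scene');save(p,'s3')
for l in('module','nose','tail'):
    print(l,[(np.round(d['position'],3).tolist(),round(d['confidence'],2)) for d in pinpoint(p,l)])
im=cv2.imread('pics/s3.png')[160:280,180:380];cv2.imwrite('pics/s3c.png',cv2.resize(im,None,fx=3.5,fy=3.5,interpolation=cv2.INTER_CUBIC))
E
```

```text
time: 8.72
ee_pos: [0.5942, -0.147, 0.0365]
tcp_rot: [-180.0, -0.1, -1.1]
wrist_force: [0.5, -0.3, -0.7]
opening: 0.0426
module [([0.536, -0.144, 0.009], 0.65), ([0.534, 0.146, 0.009], 0.65)]
nose [([0.534, -0.089, 0.042], 0.9), ([0.535, -0.145, 0.011], 0.31)]
tail [([0.536, -0.2, 0.045], 0.72), ([0.537, 0.011, 0.0], 0.67)]
```

View pics/s3c.png

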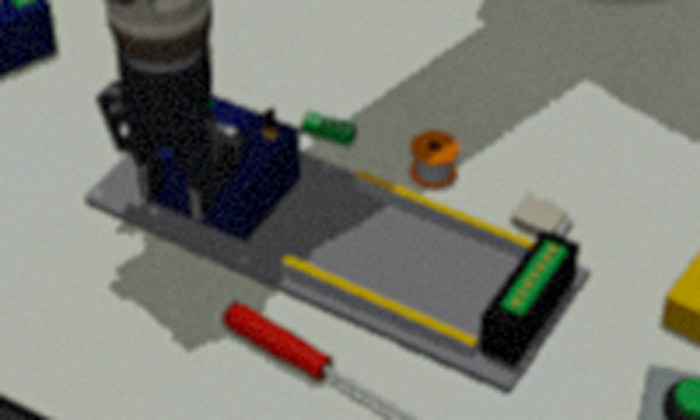

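The fingers are against the module's right side and it has moved to x≈0.536. I'll push 4.5 mm more, back off, and go behind the tail for a wrist check.

```bash
python3 -m pendant '[[50,[-2,0,0],[0,0,0]],[50,[-4,0,0],[0,0,0]],[50,[-5,0,0],[0,0,0]],[50,[-5,0,0],[0,0,0]],[50,[0,0,0],[0,0,0]],[50,[40,0,0],[0,0,0]],[50,[45,0,60],[0,0,0]],[50,[40,0,120],[0,0,9]],[50,[20,0,180],[0,0,19]],[50,[0,-10,240],[0,0,29]],[50,[-20,-20,270],[0,0,39]],[50,[-40,-30,280],[0,0,49]],[50,[-57,-40,280],[0,0,59]],[50,[-57,-40,280],[0,0,69]],[50,[-57,-40,280],[0,0,79]],[50,[-57,-40,280],[0,0,90]],[50,[-57,-40,280],[0,0,90]],[50,[-57,-40,280],[0,0,90]]]'
cat > m.py <<'E'
from h import *
import sys
o,p=wcam();save(p,sys.argv[1]);print(o['time'],o['ee_pos'],o['tcp_rot'])
for l in('module','nose','tail'):
    print(l,[(np.round(d['position'],3).tolist(),round(d['confidence'],2)) for d in pinpoint(p,l)])
hsv=cv2.cvtColor(p['img'],cv2.COLOR_RGB2HSV)
y=((hsv[...,0]>20)&(hsv[...,0]<35)&(hsv[...,1]>130)&(hsv[...,2]>60)).astype(np.uint8)
n,lab,st,c=cv2.connectedComponentsWithStats(y)
for i in range(1,n):
    if st[i,4]>60:
        v,u=np.nonzero(lab==i);W=np.array([ray(p,a,b,0.026)[:2] for a,b in zip(u,v)])
        m=W.mean(0);d=np.linalg.svd(W-m,full_matrices=False)[2][0];d*=np.sign(d[1]);t=(W-m)@d
        print('yellow',st[i],m.round(4),np.degrees(np.arctan2(d[1],d[0])),(m+d*t.min()).round(4),(m+d*t.max()).round(4))
b=((hsv[...,0]>108)&(hsv[...,0]<130)&(hsv[...,1]>110)).astype(np.uint8)
n,lab,st,c=cv2.connectedComponentsWithStats(b)
for i in range(1,n):
    if st[i,4]>800:
        cnt=max(cv2.findContours((lab==i).astype(np.uint8),0,1)[0],key=cv2.contourArea)
        W=np.array([ray(p,*q[0],0.072)[:2] for q in cnt]).astype(np.float32)
        print('blue',st[i],cv2.minAreaRect(W))
E
python3 m.py w4
```

```text
time: 11.18
ee_pos: [0.5374, -0.1869, 0.3163]
tcp_rot: [-180.0, -0.1, 88.7]
wrist_force: [0.7, 0.9, 0.4]
opening: 0.0428
11.175 [ 0.53739074 -0.18690957  0.31625553] [-1.79978756e+02 -9.50258629e-02  8.86916076e+01]
module [([0.534, -0.143, 0.006], 0.7)]
nose [([0.532, -0.084, 0.044], 0.9)]
tail [([0.529, -0.196, 0.04], 0.9)]
yellow [217   0   9  50 345] [ 0.4748 -0.0122] 88.35884245978643 [ 0.474  -0.0403] [0.4755 0.0131]
yellow [316   0   8  49 330] [ 0.5943 -0.015 ] 88.93002642524007 [ 0.5938 -0.0419] [0.5948 0.0104]
yellow [ 403  219   91   98 3235] [ 0.7906 -0.3545] 77.02264439828977 [ 0.7725 -0.433 ] [ 0.8082 -0.278 ]
blue [ 232   86   77   91 4004] ((0.5320269465446472, -0.14064472913742065), (0.1058492362499237, 0.08917752653360367), 88.73470306396484)
blue [ 220  290   64   73 2424] ((0.4989732503890991, -0.4204860031604767), (0.1128925308585167, 0.08738875389099121), 73.98365020751953)
```

View pics/w4.png

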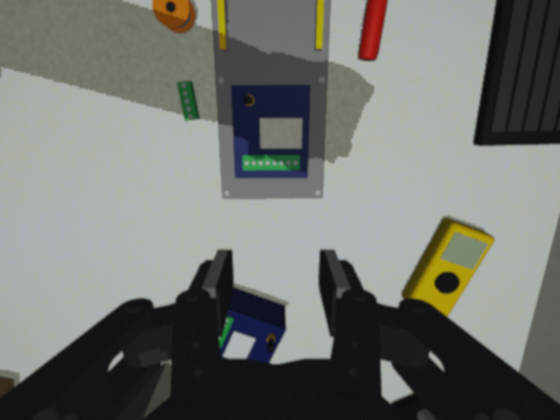

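The module top at (270,130) is now centred between the rails at columns 222 and 320: centre x 0.532, heading 88.7° against a lane heading of about 89°. Next I'll descend behind the tail.

```bash
python3 -m pendant '[[50,[-4,-40,-20],[0,0,0.3]],[50,[-7,-65,-70],[0,0,0.3]],[50,[-7,-65,-125],[0,0,0.3]],[50,[-7,-65,-180],[0,0,0.3]],[50,[-7,-65,-230],[0,0,0.3]],[50,[-7,-65,-265],[0,0,0.3]],[50,[-7,-65,-280],[0,0,0.3]],[50,[-7,-65,-280],[0,0,0.3]],[50,[-7,-65,-280],[0,0,0.3]]]'
```

```text
time: 12.5
ee_pos: [0.5313, -0.2523, 0.0382]
tcp_rot: [179.9, -0.0, 89.1]
wrist_force: [-0.0, 0.0, 0.0]
opening: 0.0428
```

```bash
python3 -m pendant '[[50,[0,15,-1],[0,0,0]],[50,[0,28,-1],[0,0,0]],[50,[0,36,-1],[0,0,0]],[50,[0,42,-1],[0,0,0]],[50,[0,48,-1],[0,0,0]],[50,[0,56,-1],[0,0,0]],[50,[1,64,-1],[0,0,0]],[50,[1,73,-1],[0,0,0]],[50,[1,82,-1],[0,0,0]],[50,[1,91,-1],[0,0,0]],[50,[2,100,-1],[0,0,0]],[50,[2,107,-1],[0,0,0]],[50,[2,112,-1],[0,0,0]],[50,[2,115,-1],[0,0,0]],[50,[2,115,-1],[0,0,0]]]'
python3 m.py w5
python3 - <<'E'
from h import *
p=camera('scene');save(p,'s5')
for l in('module','nose','tail'):
    print(l,[(np.round(d['position'],3).tolist(),round(d['confidence'],2)) for d in pinpoint(p,l)])
a=cv2.resize(cv2.imread('pics/s5.png')[160:280,180:380],None,fx=2,fy=2,interpolation=cv2.INTER_CUBIC)
b=cv2.imread('pics/w5.png')[:300,100:460]
c=np.zeros((300,800,3),np.uint8);c[:240,:400]=a;c[:,420:780]=b;cv2.imwrite('pics/c5.png',c)
E
```

```text
time: 14.38
ee_pos: [0.5332, -0.1369, 0.037]
tcp_rot: [179.9, -0.1, 89.1]
wrist_force: [-0.5, 0.1, 0.1]
opening: 0.0429
14.375 [ 0.53316239 -0.13688188  0.03697712] [ 1.79899290e+02 -8.05226402e-02  8.91411552e+01]
module [([0.537, -0.072, 0.003], 0.65)]
nose []
tail []
yellow [167   0  45  30 478] [ 0.5002 -0.0229] 14.893921704899405 [ 0.4899 -0.0257] [ 0.5074 -0.021 ]
blue [  125     0   302   281 46198] ((0.5339289903640747, -0.07739511877298355), (0.09464190900325775, 0.09013201296329498), 89.19271087646484)
module [([0.529, -0.072, 0.011], 0.76), ([0.586, 0.323, 0.064], 0.72)]
nose [([0.531, -0.017, 0.044], 0.71), ([0.428, 0.114, -0.001], 0.16)]
tail [([0.531, -0.126, 0.045], 0.74)]
```

View pics/c5.png

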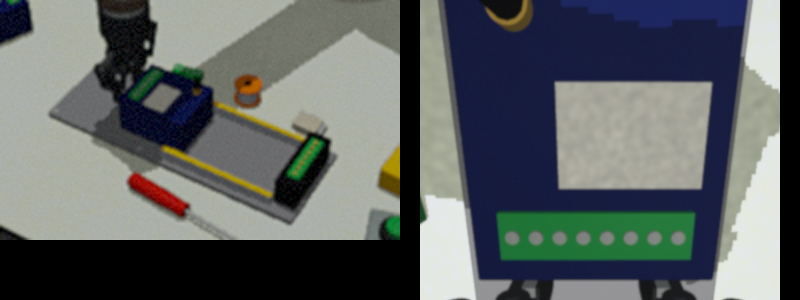

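The module is square and has entered the lane with a gap on both sides (heading 89.2°, centre x 0.5335 against 0.5334 for the lane). I'll push on.

```bash
python3 -m pendant '[[50,[0,5,0],[0,0,0]],[50,[0,11,0],[0,0,0]],[50,[0,18,0],[0,0,0]],[50,[0,26,0],[0,0,0]],[50,[1,34,0],[0,0,0]],[50,[1,42,0],[0,0,0]],[50,[1,50,0],[0,0,0]],[50,[1,58,0],[0,0,0]],[50,[1,66,0],[0,0,0]],[50,[1,74,0],[0,0,0]],[50,[1,82,0],[0,0,0]],[50,[2,90,0],[0,0,0]],[50,[2,98,0],[0,0,0]],[50,[2,106,0],[0,0,0]],[50,[2,112,0],[0,0,0]],[50,[2,117,0],[0,0,0]],[50,[2,120,0],[0,0,0]],[50,[2,120,0],[0,0,0]]]'
python3 m.py w6
python3 - <<'E'
from h import *
for n in('scene','top'):
    p=camera(n);save(p,n+'6')
    for l in('module','nose','tail','lane_end'):
        print(l,[(np.round(d['position'],3).tolist(),round(d['confidence'],2)) for d in pinpoint(p,l)])
a=cv2.resize(cv2.imread('pics/scene6.png')[160:280,180:380],None,fx=2,fy=2,interpolation=cv2.INTER_CUBIC)
b=cv2.resize(cv2.imread('pics/top6.png')[140:280,180:380],None,fx=2,fy=2,interpolation=cv2.INTER_CUBIC)
c=np.zeros((300,800,3),np.uint8);c[:240,:400]=a;c[:280,400:]=b;cv2.imwrite('pics/c6.png',c)
E
```

```text
time: 17.02
ee_pos: [0.5352, -0.0169, 0.037]
tcp_rot: [179.9, -0.1, 89.1]
wrist_force: [0.7, -0.1, 0.7]
opening: 0.0429
17.025 [ 0.53515777 -0.01694759  0.03698861] [ 1.79901882e+02 -7.89833404e-02  8.91357551e+01]
module [([0.539, 0.049, 0.003], 0.72)]
nose []
tail []
yellow [166   0  45  29 523] [0.5016 0.0972] 9.183714056876495 [0.4907 0.0955] [0.5093 0.0985]
yellow [159 279  16  16 238] [ 0.4742 -0.0354] 86.44100868850096 [ 0.4739 -0.0403] [ 0.4745 -0.0305]
yellow [375 280  16  15 218] [ 0.5944 -0.0376] 93.15660542756252 [ 0.5946 -0.0423] [ 0.5941 -0.0329]
blue [  125     0   302   281 46364] ((0.5359076261520386, 0.04255848377943039), (0.0946553647518158, 0.0900707095861435), 89.15800476074219)
module [([0.532, 0.049, 0.01], 0.98)]
nose [([0.534, 0.105, 0.042], 0.96), ([0.416, -0.001, -0.002], 0.29)]
tail [([0.529, -0.004, 0.043], 0.8)]
lane_end [([0.537, 0.143, 0.008], 0.85)]
module [([0.535, 0.05, 0.009], 0.64)]
nose [([0.538, 0.104, 0.038], 0.67), ([0.447, 0.294, 0.056], 0.64)]
tail []
lane_end [([0.535, 0.139, 0.011], 0.76)]
```

View pics/c6.png

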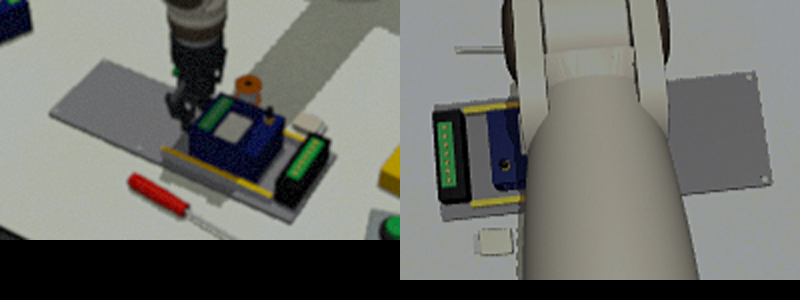

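About 33 mm remains and the module is centred. I'll go 31 mm, then creep on until the wrist force shows contact.

```bash
python3 -m pendant '[[50,[0,6,0],[0,0,0]],[50,[0,12,0],[0,0,0]],[50,[0,18,0],[0,0,0]],[50,[0.5,23,0],[0,0,0]],[50,[0.5,27,0],[0,0,0]],[50,[0.5,29,0],[0,0,0]],[50,[0.5,30,0],[0,0,0]],[50,[0.5,31,0],[0,0,0]]]'
python3 -m pendant '[[50,[0,1,0],[0,0,0]],[50,[0,2,0],[0,0,0]]]'
python3 -m pendant '[[50,[0,1,0],[0,0,0]]]'
```

```text
time: 18.73
ee_pos: [0.5357, 0.0136, 0.0371]
tcp_rot: [179.9, -0.0, 89.1]
wrist_force: [1.4, -2.0, -0.1]
opening: 0.0426
time: 18.98
ee_pos: [0.5357, 0.0156, 0.037]
tcp_rot: [179.9, -0.0, 89.1]
wrist_force: [0.4, -2.0, 0.4]
opening: 0.0429
time: 19.1
ee_pos: [0.5357, 0.0167, 0.0371]
tcp_rot: [179.9, -0.0, 89.1]
wrist_force: [-0.4, -2.1, -0.2]
opening: 0.0427
```

```bash
python3 -m pendant '[[50,[0,1,0],[0,0,0]]]'|grep -E 'pos|force'
python3 -m pendant '[[50,[0,1,0],[0,0,0]]]'|grep -E 'pos|force'
```

```text
ee_pos: [0.5356, 0.0173, 0.0371]
wrist_force: [-1.5, -7.3, 0.6]
ee_pos: [0.5355, 0.0173, 0.0371]
wrist_force: [-0.8, -10.4, 0.8]
```

At y=0.0173 the advance stops and the force climbs to 10 N, so the module is against the block. I'll hold briefly, back off and check.

```bash
python3 -m pendant '[[50,[0,0.5,0],[0,0,0]],[50,[0,0.5,0],[0,0,0]],[50,[0,-3,0],[0,0,0]],[50,[0,-25,0],[0,0,0]],[50,[0,-40,0],[0,0,0]],[50,[0,-60,50],[0,0,0]],[50,[0,-70,110],[0,0,0]],[50,[0,-70,170],[0,0,0]],[50,[0,-70,230],[0,0,0]],[50,[0,-70,280],[0,0,0]],[50,[0,-70,280],[0,0,0]]]'
python3 m.py w7
python3 - <<'E'
from h import *
for n in('scene','top'):
    p=camera(n);save(p,n+'7')
    for l in('module','nose','lane_end','start_top','estop_top'):
        print(l,[(np.round(d['position'],3).tolist(),round(d['confidence'],2)) for d in pinpoint(p,l)])
    for l in('start_top','estop_top'):
        for d in regions_of(p,l):
            v,u=np.nonzero(d['region']);print(l,'reg',round(d['confidence'],2),len(u),ray(p,u.mean(),v.mean(),.06).round(3))
    # saturated green/red disc centroids at station places
    hsv=cv2.cvtColor(p['img'],cv2.COLOR_RGB2HSV)
    g=((hsv[...,0]>50)&(hsv[...,0]<85)&(hsv[...,1]>120)).astype(np.uint8)
    k,lab,st,c=cv2.connectedComponentsWithStats(g)
    print([(st[i,4],c[i].round(1).tolist(),ray(p,*c[i],.055).round(4).tolist()) for i in range(1,k) if st[i,4]>60])
E
```

```text
time: 20.72
ee_pos: [0.5364, -0.0529, 0.3213]
tcp_rot: [179.5, 0.1, 89.0]
wrist_force: [-0.4, 0.2, -0.4]
opening: 0.0427
20.725 [ 0.53639868 -0.05286937  0.32134818] [1.79534609e+02 1.46203387e-01 8.90160082e+01]
module [([0.538, 0.084, 0.004], 0.68)]
nose [([0.538, 0.135, 0.046], 0.92)]
tail []
yellow [220   7  13 148 962] [0.476  0.0568] 88.94980390992636 [ 0.4742 -0.0396] [0.4775 0.1391]
yellow [313   7  12 148 952] [0.5956 0.0537] 89.07018742405027 [ 0.5941 -0.0417] [0.597  0.1373]
yellow [425 292  48  38 575] [ 0.8185 -0.2928] 151.39115991690798 [ 0.8604 -0.3156] [ 0.7788 -0.2712]
blue [ 229    0   87  101 4652] ((0.536647379398346, 0.08134222030639648), (0.10304863005876541, 0.09371477365493774), 89.1696548461914)
module []
nose [([0.534, 0.134, 0.044], 0.66)]
lane_end [([0.536, 0.141, 0.01], 0.72)]
start_top [([0.626, 0.44, 0.043], 0.65), ([0.587, 0.322, 0.063], 0.45)]
estop_top [([0.532, 0.027, 0.041], 0.67), ([0.452, 0.296, 0.064], 0.49)]
start_top reg 0.62 138 [0.592 0.316 0.06 ]
start_top reg 0.57 76 [0.647 0.441 0.06 ]
estop_top reg 0.51 373 [0.701 0.03  0.06 ]
[(np.int32
[... 368 characters left out ...]
0.8484, 0.5259, 0.055])]
module [([0.539, 0.083, 0.008], 0.89)]
nose [([0.538, 0.139, 0.041], 0.67)]
lane_end []
start_top [([0.629, 0.442, 0.042], 0.66), ([0.587, 0.317, 0.06], 0.52)]
estop_top [([0.449, 0.295, 0.061], 0.75)]
start_top reg 0.55 142 [0.587 0.313 0.06 ]
start_top reg 0.54 83 [0.627 0.432 0.06 ]
estop_top reg 0.63 175 [0.452 0.291 0.06 ]
[(np.int32(87), [48.7, 132.6], [0.8064, 0.5283, 0.055]), (np.int32(89), [88.0, 195.4], [0.6284, 0.4346, 0.055]), (np.int32(156), [246.7, 209.4], [0.5439, 0.0493, 0.055]), (np.int32(165), [137.2, 204.7], [0.5896, 0.3153, 0.055]), (np.int32(230), [203.0, 216.9], [0.5387, 0.1574, 0.055]), (np.int32(197), [452.4, 222.1], [0.4493, -0.4435, 0.055])]
```

View pics/w7.png

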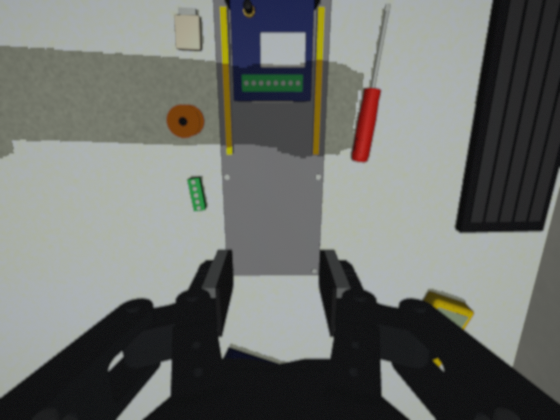

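The module is home and square with an even gap on both sides (heading 89.17°, nose y≈0.136). The bystanders at (185,120), (197,193), (188,30) and (370,90) are undisturbed. Next I'll go above the large green button with the fingers shut.

```bash
python3 -m pendant '[[0,[10,50,0],[0,0,0]],[0,[20,100,0],[0,0,0]],[0,[30,150,0],[0,0,0]],[0,[40,200,0],[0,0,0]],[0,[45,250,-30],[0,0,0]],[0,[50,300,-70],[0,0,0]],[0,[53,340,-100],[0,0,0]],[0,[53,369,-140],[0,0,0]],[0,[53,369,-150],[0,0,0]],[0,[53,369,-150],[0,0,0]],[0,[53,369,-150],[0,0,0]]]'
python3 - <<'E'
from h import *
o,p=wcam();save(p,'w8');print(o['ee_pos'])
for l in('start_top','estop_top'):
    print(l,[(np.round(d['position'],3).tolist(),round(d['confidence'],2)) for d in pinpoint(p,l)])
hsv=cv2.cvtColor(p['img'],cv2.COLOR_RGB2HSV)
g=((hsv[...,0]>50)&(hsv[...,0]<85)&(hsv[...,1]>120)).astype(np.uint8)
k,lab,st,c=cv2.connectedComponentsWithStats(g)
print([(st[i].tolist(),ray(p,*c[i],.058).round(4).tolist()) for i in range(1,k) if st[i,4]>60])
E
```

```text
time: 23.1
ee_pos: [0.5892, 0.3156, 0.1692]
tcp_rot: [179.8, 0.1, 89.0]
wrist_force: [0.2, 0.4, 0.6]
opening: 0.0002
[0.58920345 0.31556626 0.1692015 ]
start_top [([0.582, 0.32, 0.06], 0.94), ([0.631, 0.441, 0.044], 0.69)]
estop_top [([0.453, 0.295, 0.06], 0.62)]
[([534, 0, 11, 18, 106], [0.7792, 0.455, 0.058]), ([312, 18, 33, 38, 949], [0.6294, 0.4395, 0.058]), ([254, 179, 40, 42, 1313], [0.5879, 0.3169, 0.058])]
```

View pics/w8.png

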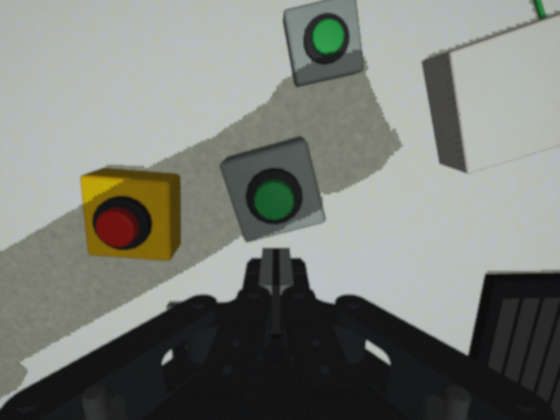

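The large grey station's green button is at (274,198), directly below the fingers, and the red one is well clear at (120,225). I'll descend and press.

```bash
python3 -m pendant '[[0,[-1,1,-40],[0,0,0]],[0,[-1,1,-75],[0,0,0]],[0,[-1,1,-95],[0,0,0]],[0,[-1,1,-102],[0,0,0]],[0,[-1,1,-102],[0,0,0]]]'|grep -E 'pos|force'
python3 -m pendant '[[0,[0,0,-2],[0,0,0]],[0,[0,0,-4],[0,0,0]],[0,[0,0,-5],[0,0,0]],[0,[0,0,-5],[0,0,0]]]'|grep -E 'pos|force'
python3 -m pendant '[[0,[0,0,-2],[0,0,0]],[0,[0,0,-2],[0,0,0]]]'|grep -E 'pos|force'
```

```text
ee_pos: [0.5884, 0.3169, 0.0675]
wrist_force: [-0.1, -0.3, -0.4]
ee_pos: [0.5884, 0.3168, 0.0625]
wrist_force: [0.6, -0.5, 0.2]
ee_pos: [0.5885, 0.3169, 0.0607]
wrist_force: [-0.3, -0.1, 2.3]
```

```bash
python3 -m pendant '[[0,[0,0,-2],[0,0,0]],[0,[0,0,-4],[0,0,0]],[0,[0,0,-4],[0,0,0]]]'|grep -E 'pos|force'
python3 -m pendant '[[0,[0,0,-1.5],[0,0,0]],[0,[0,0,-1.5],[0,0,0]]]'|grep -E 'pos|force'
```

```text
ee_pos: [0.5886, 0.3169, 0.0567]
wrist_force: [-1.7, -0.9, 4.7]
ee_pos: [0.5886, 0.3169, 0.0561]
wrist_force: [-2.9, -1.2, 8.5]
```

At 8.5 N the button has bottomed out. I'll hold for a moment, then lift well clear.

```bash
python3 -m pendant '[[0,[0,0,-0.5],[0,0,0]],[0,[0,0,-0.5],[0,0,0]],[0,[0,0,5],[0,0,0]],[0,[0,0,20],[0,0,0]],[0,[0,0,60],[0,0,0]],[0,[0,0,110],[0,0,0]],[0,[0,0,150],[0,0,0]],[0,[0,0,150],[0,0,0]],[0,[0,0,150],[0,0,0]]]'|grep -E 'time|pos|force'
python3 - <<'E'
from h import *
for n in('top','scene'):
    p=camera(n);save(p,n+'9')
    for l in('module','nose','start_top','estop_top','spool','plug','screwdriver','connector','spare'):
        print(l,[(np.round(d['position'],3).tolist(),round(d['confidence'],2)) for d in pinpoint(p,l)])
a=cv2.resize(cv2.imread('pics/scene9.png')[160:330,190:440],None,fx=1.6,fy=1.6,interpolation=cv2.INTER_CUBIC)
b=cv2.imread('pics/top9.png')[100:400,60:460]
c=np.zeros((300,800,3),np.uint8);c[:272,:400]=a;c[:,400:]=b;cv2.imwrite('pics/c9.png',c)
E
```

```text
time: 26.38
ee_pos: [0.5886, 0.3169, 0.2056]
wrist_force: [-0.2, 0.4, -0.7]
module [([0.538, 0.083, 0.01], 0.97)]
nose [([0.536, 0.141, 0.04], 0.68)]
start_top [([0.589, 0.317, 0.064], 0.62)]
estop_top [([0.45, 0.297, 0.058], 0.64)]
spool [([0.422, 0.005, -0.002], 0.51)]
plug [([0.42, -0.105, 0.002], 0.42)]
screwdriver [([0.673, 0.045, -0.002], 0.58), ([0.536, 0.14, 0.039], 0.4)]
connector [([0.428, 0.116, -0.001], 0.69), ([0.597, 0.049, 0.012], 0.67)]
spare [([0.478, -0.455, 0.0], 0.71)]
module [([0.532, 0.081, 0.008], 0.81), ([0.417, 0.001, -0.003], 0.43)]
nose [([0.539, 0.136, 0.043], 0.61)]
start_top [([0.588, 0.322, 0.064], 0.52), ([0.63, 0.442, 0.043], 0.51)]
estop_top [([0.451, 0.294, 0.057], 0.42)]
spool [([0.416, -0.0, -0.002], 0.76)]
plug [([0.418, -0.104, -0.0], 0.61)]
screwdriver [([0.668, 0.045, 0.001], 0.63)]
connector [([0.43, 0.115, -0.004], 0.66), ([0.594, 0.049, 0.009], 0.29)]
spare [([0.475, -0.447, 0.001], 0.82)]
```

View pics/c9.png

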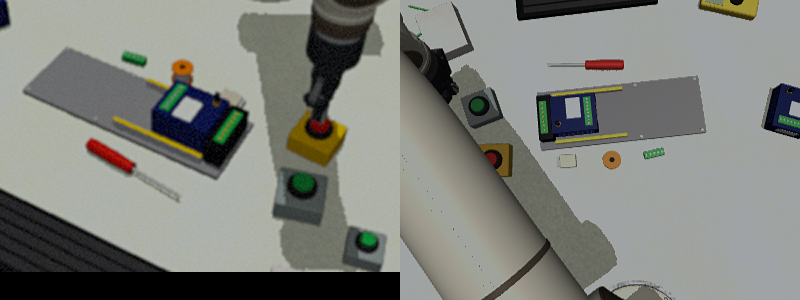

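The module is flush with the contact block, the green button is back up, the bystanders are in place and the arm is clear, so I'll hand in.

```bash
python3 -c "
from workcell import *
print(job_done())"
```

```text
the job is handed in; nothing more can be done
None
```

The module is home and square against the contact block, and the green start button was pressed right down and came back up. I handed the job in at about 26.5 s; `job_done()` gave no verdict.

**Centring:** The module started about 12 mm right of the lane and turned about 3.5°. I pushed its right side with both fingers, outside the rails, to centre and square it.

**Pushing home:** I then pushed the tail down the lane until the advance stopped and the force rose from 2 to 10 N. In the last wrist picture it lay at 89.2° against a lane heading of about 89.0°, roughly centred with a gap to both rails.

**Start button:** I pressed the larger green button with shut fingers. It bottomed out after about 6 mm at 8.5 N, then I lifted clear.

**Last checks:**
- **Nose position:** the final estimates of the nose were y = 0.136 (scene camera) and 0.141 (top camera), against a contact face at about 0.1375. They differ by 5 mm, about the networks' error, so "home" rests mainly on the push stopping and the force rise.
- **Start button:** it was measured back at its original height within the networks' error.
- **Emergency stop and bystanders:** the emergency stop was never approached, and it and the bystanders were measured where they started, within a few mm.
- **Robot:** it was clear of everything, with wrist force near zero.
- **Rails:** contact could not be measured directly. The only sign is the visible gaps in the pictures.

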